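# Calliper a pressed test block

### The arm

A 6-joint arm with a two-finger parallel gripper is mounted at the origin on the work surface. World frame = base frame: x ahead of the robot, y to its left, z up, the work surface at z = 0. Lengths are in m, angles in degrees, forces in N, time in s.
With the tool pointing down it reaches from about 0.4 to 0.825 m from the base axis. Payload 7 kg.
Tool frame: the origin (TCP) lies midway between the tips of the shut fingers; the grasp point (between the pads) lies 19 mm behind it; y points along the fingers, z is the direction in which the jaws open and shut, and the axes are right-handed (so a half turn about y gives the same grasp; the last joint's range is limited). The gripper opens to 88 mm and grips with 3 to 60 N. Pads are 19 mm wide; open, the fingers measure 130 mm over their backs; the gripper's body (78 mm by 193 mm) begins 47 mm behind the grasp point.
Start: joints at [-55.571, 20.546, 0.682, 0, -70.136, -16.507], TCP at [0.208, -0.642, 0.227] pointing down, gripper open.
Joint ranges: [-176.03, 176.03], [-82.01, 121.73], [-58.28, 71.71], [-173.87, 95.51], [-174.79, -0.11], [-173.66, 173.66]. Speed limits (degrees/s): [136.94, 136.94, 172.46, 180, 180, 180].

### API

Orientations are given as [roll, pitch, yaw] about the fixed x, y, z axes, in that order (R = Rz(yaw) Ry(pitch) Rx(roll)).
In Python, from plant import ctrl gives the robot as it stands.
- The arm moves only by the tool step_arm, never from a script. Its argument "rows" is a list that holds one entry, the list of rows, each a list of 7 numbers: the gripper command: -1 is shut, 1 is fully open, values between are in proportion, then the shift along the world's x, y, z in cm, then the turn, a rotation vector about the world's x, y, z in degrees. In form: [[[fingers, tx, ty, tz, rx, ry, rz], ...]]. A call has 1 to 12 rows; each row shifts and turns the commanded pose from where the row before left it; what a row does not reach is not made up. A row lasts 1/8 s, in which the tool goes at most 62.5 mm and 10.7 degrees, less where a joint would pass 70% of its speed; a pose out of reach is approached as far as the arm can. A call is refused whole if a number of a shift passes 6.25 or a number of a turn 10.7, either way. A call with a gripper value outside its range is refused whole. The fingers move at their own pace and stop on an object; the grip force is fixed at half the most. Time passes only in rows, so rows that do not move let the fingers close. It gives the time, the measured TCP pose, the force and the opening at its end, in the units of the state.
- ctrl.get_obs(): the state, without advancing time (a new reading comes with each control period).
- ctrl.snapshot(name): name is "scene" or "top" or "wrist"; returns the picture (420x560x3 uint8, blue, green, red); there is no depth.
- ctrl.camera_params(name): a dict with "vertical_fov" (degrees; the focal length in pixels is half the picture's height over the tangent of half this angle, whatever the lens; pixels are square), "cx", "cy" (the principal point, pixels), "rvec" (rotation vector, rad) and "tvec" (3), from world to camera coordinates, as OpenCV has them. Camera axes: x right, y down, z forward; pixel columns grow to the right and rows downward; lengths in m; the calibration is good to about 2 mm. A picture is of the moment at which its call begins: read the wrist's pose just before it. camera_params takes no time and is no camera call; for the wrist camera it gives the pose at the moment of the call.
- ctrl.close_job(): hands the job in, once; it reports no verdict.
The state is a dict: "clock": time; "joint_pos": joint angles; "qvel": joint speeds; "tau": joint torques, N m; "tool_pos": TCP position; "orientation": TCP orientation; "force": force on the tool from outside, world axes, zero at the start; "moment": the same for the moment, N m; "opening": finger opening in m.
Only numpy, scipy, OpenCV 4.12 (cv2) and the standard library are available. Lean on these libraries where they do the work, as an engineer would, in place of code of your own. Each camera call takes 0.05 s, during which the arm holds its last target. There are 200 camera calls.

### The job

Take the moulded block off the moulding plate and set it down upright on the bench caliper's beam between the jaws, with its 30 mm thickness across them. Then slide the caliper's carriage along gently until the block is nipped snugly between both jaws, without rocking the sliding jaw out of square, let go and leave it nipped. Leave the jar, the scraper and the beaker alone.

Things in the scene. Friction and masses are not known exactly. Their poses are not given: they have to be found in the camera images.
- block: White moulded plastic block, 30 (its x) by 46 (its y) by 36 mm high (its z), about 60 g, loose on the moulding plate (top 4 mm above the worktop). Origin: centre of its underside. The 30 mm between its x faces is what the caliper is to measure.
- caliper: Fixed bench caliper: foot 90 x 270 x 12 mm, steel beam 24 mm wide along its y, flat top (bed for the block) 50 mm above the worktop. Origin: on the worktop under the beam's middle line, z up. Sliding jaw on the -y side. Fixed jaw at the +y end, 34 mm wide, 22 thick, 100 mm above the worktop; its contact pad faces -y, like the other's, clamped anywhere from y = +52 to +68 mm, set anew each time.
- jaw_face: Contact pad, 26 wide x 12 mm high, of the sliding jaw (34 mm wide, 12 thick, its top 100 mm above the worktop). Origin: centre of the pad's face, which looks to the caliper's +y (its own y), 70 mm above the worktop, at caliper y = -25 mm plus the value of joint carriage.
- thumb_tab (a point): Grip point in the black ribbed upright thumb tab of the carriage, 86 mm above the worktop; axes as the caliper's. The tab is 20 mm (caliper x) by 24 mm (caliper y), from 52 to 102 mm above the worktop, 44 mm clear behind (on the -y side of) the sliding jaw. Below it the carriage is 38 mm wide and 57 mm high. Push or pull the carriage by this tab.
- carriage (a joint): Travel of the carriage, with thumb tab and sliding jaw, along the caliper's +y towards the fixed jaw, 0 to 0.070 m; 0 is fully open. It drags with about 3 N and stays where it is left.
- jaw (a joint): Rocking of the sliding jaw on its carriage in rad: 0 is square, positive when its top leans back (-y) from the block. It is held square by a stiff spring: some 6 N on its pad rocks it 0.018, giving 0.75 mm at the pad.
- jar: Clear jar with a red lid, 84 mm across, 110 mm high; bystander. Origin: centre of its underside.
- scraper: Scraper with a black handle lying on the worktop; bystander. Origin: centre of its underside.
- beaker: Clear plastic beaker, 72 mm across, 90 mm high; bystander. Origin: centre of its underside.
There are look-alikes about, which are no part of the job. Several things look just like the block: the one meant starts farthest to the robot's right.

How it is judged (in metres and radians):
On the way, in this order (a step that is already met when the one before it is completed fails the run):
1. the block stands on the caliper's beam between the jaws, 30 mm thickness across them, let go (x of block in the frame of caliper between -0.012 and 0.012 m and z of block in the frame of caliper between 0.047 and 0.053 m and y of block in the frame of caliper between -0.03 and 0.062 m and angle between block's own z axis and vertical below 0.08 rad and contact force between each of the arm, the fingers and block below 0.1 N and angle between the x axis of block and the y axis of caliper, either way round below 0.2 rad), for 0.2 s.
2. the block is nipped between both jaws with more than 1.5 N at the sliding jaw, not held by the robot (x of block in the frame of caliper between -0.012 and 0.012 m and z of block in the frame of caliper between 0.047 and 0.053 m and y of block in the frame of caliper between -0.03 and 0.062 m and angle between block's own z axis and vertical below 0.08 rad and contact force between each of the arm, the fingers and block below 0.1 N and angle between the x axis of block and the y axis of caliper, either way round below 0.1 rad and contact force between jaw_face and block above 1.5 N), for 0.3 s.
At the end, for the whole second after the job is handed in: The block stands upright (0.08 rad) on the beam (within 3 mm of its top, 12 mm of its middle line), 30 mm thickness square across the jaws (0.1 rad), let go, still nipped with over 0.5 N at the sliding jaw's pad; that jaw rocked less than 0.025 rad; all at rest (x of block in the frame of caliper between -0.012 and 0.012 m and z of block in the frame of caliper between 0.047 and 0.053 m and y of block in the frame of caliper between -0.03 and 0.062 m and angle between block's own z axis and vertical below 0.08 rad and contact force between each of the arm, the fingers and block below 0.1 N and angle between the x axis of block and the y axis of caliper, either way round below 0.1 rad and contact force between jaw_face and block above 0.5 N and value of joint jaw between -0.025 and 0.025 rad and linear speed of block below 0.01 m/s); the robot touches nothing.
It fails at once if the sliding jaw rocked more than 0.045 rad out of square (about 15 N on its pad) (value of joint jaw above 0.045 rad or value of joint jaw below -0.045 rad).
It fails at once if the block dropped (falling or flung, out of the fingers, faster than 0.6 m/s) (linear speed of block above 0.6 m/s and contact force between the fingers and block below 0.1 N).
It fails at once if the jar moved more than 20 mm (distance of jar from where it was at the start of the episode above 0.02 m).
It fails at once if the scraper moved more than 20 mm (distance of scraper from where it was at the start of the episode above 0.02 m).
It fails at once if the beaker moved more than 20 mm (distance of beaker from where it was at the start of the episode above 0.02 m).
It also fails if it takes over 58 s, if anything falls off the work surface, if the arm or the gripper's body presses on something with over 40 N, if the wrist force passes 120 N, or if a joint passes its speed limit or range.

## Working session

There is one attempt and no reset: what is moved stays moved. The work goes in short steps, Python scripts to look and compute and a tool call to move; the robot and the scene stay as the last step left them, time stands still between calls to the robot, and variables do not carry over. Pictures are saved under pics/ and viewed, about 8 in all and at most 12, crops included, and the job is handed in when it is done.

Besides the shell and the picture viewer there is one more tool, called after "Request:" by a JSON object that holds its "method" and its "body". step_arm: Moves the arm, as the interface text tells. Its arguments: {"type":"object","properties":{"rows":{"type":"array"}},"required":["rows"]}

```bash
mkdir -p pics; ls; cat > h.py <<'E'
import numpy as np, cv2
from plant import ctrl
def cam(n):
    p=ctrl.camera_params(n); f=210/np.tan(np.radians(p["vertical_fov"])/2)
    K=np.array([[f,0,p["cx"]],[0,f,p["cy"]],[0,0,1]]); R=cv2.Rodrigues(np.array(p["rvec"],float))[0]
    return K,R,np.array(p["tvec"],float).ravel()
def ray(c,uv,z):
    K,R,t=c; o=-R.T@t
    uv=np.atleast_2d(uv).astype(float); d=(R.T@np.linalg.inv(K)@np.c_[uv,np.ones(len(uv))].T).T
    return o+d*((z-o[2])/d[:,2])[:,None]
def proj(c,X):
    K,R,t=c; q=(K@(R@np.atleast_2d(X).T+t[:,None])).T; return q[:,:2]/q[:,2:]
E
python3 - <<'E'
from h import *
for n in("scene","top"):
    im=ctrl.snapshot(n); cv2.imwrite(f"pics/{n}0.png",im); p=ctrl.camera_params(n);K,R,t=cam(n); print(n,p,-R.T@t)
print(ctrl.get_obs())
E
```

```text
pics
scene {'vertical_fov': 47.14604625686725, 'cx': 280.24805667235023, 'cy': 208.17668935768816, 'rvec': array([ 0.81398717,  2.72178463, -0.83077693]), 'tvec': array([ 0.40506769, -0.29268399,  1.3351536 ])} [0.89589579 0.59649204 0.93485126]
top {'vertical_fov': 44.74391379141895, 'cx': 278.9653092324836, 'cy': 208.61810128543172, 'rvec': array([ 2.17857243, -2.13447544,  0.14957028]), 'tvec': array([0.10709831, 0.57985139, 1.41520713])} [0.38695269 0.1271467  1.4780427 ]
{'clock': 0.1, 'joint_pos': array([-5.55716997e+01,  2.05889046e+01,  6.37708182e-01, -1.67945209e-02,
       -7.01362503e+01, -1.65067513e+01]), 'qvel': array([-0.0095234 , -0.10914213,  0.15998542,  0.0060033 ,  0.01234667,
        0.00846466]), 'tau': array([-1.26694780e-03, -5.84163272e+01,  2.93748844e+01,  7.01543167e+00,
        1.02060908e-02, -8.78662672e-05]), 'tool_pos': array([ 0.20753254, -0.64183254,  0.2256916 ]), 'orientation': array([-8.99116710e+01,  9.71037650e-03,  1.79158379e+01]), 'force': array([-0.3715094 ,  0.4417425 ,  0.22765371]), 'moment': array([-0.01999739, -0.01581297,  0.01884931]), 'opening': 0.08759324771068047}
```

View pics/top0.png

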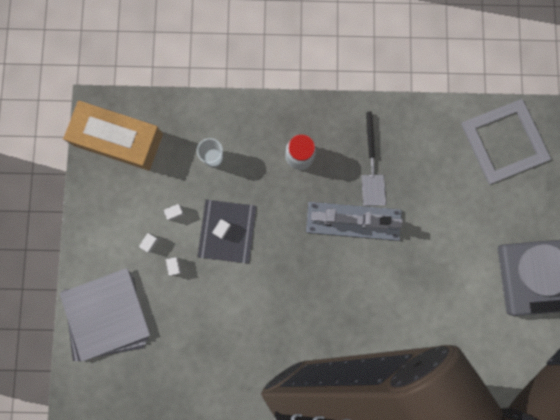

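View pics/scene0.png

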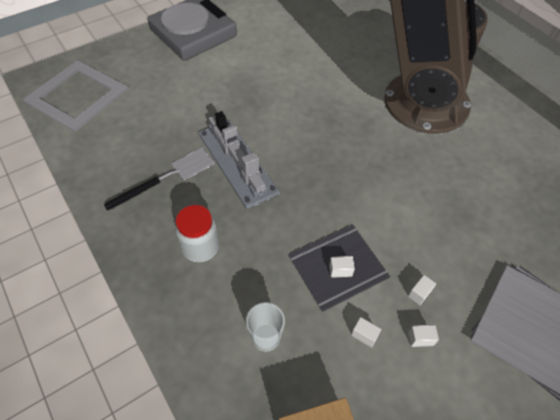

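Top view: the block on the dark plate is at (221,229) with three look-alikes to its left at (173,212), (148,243) and (173,267). The caliper is at (355,220), with its black tab at (386,220), the jar at (301,150), the beaker at (210,153) and the scraper at (372,170). I'll measure the blocks and the caliper next.

```bash
python3 - <<'E'
from h import *
im=cv2.imread("pics/top0.png"); c=cam("top"); cs=cam("scene")
m=((im.min(2)>190)).astype(np.uint8); m[:190]=0; m[:,:130]=0; m[300:]=0; m[:,300:]=0
for k in cv2.findContours(m,0,1)[0]:
    if cv2.contourArea(k)<40: continue
    r=cv2.minAreaRect(k); b=cv2.boxPoints(r); P=ray(c,b,.040); print(r, ray(c,r[0],.04)[0].round(4), [np.linalg.norm(P[i]-P[i-1]).round(4) for i in range(4)],P[:,:2].round(3).tolist())
for uv,z in (((386,220),.102),((372,170),0),((301,147),.11),((210,153),.09)): print(uv,ray(c,uv,z)[0].round(3))
crop=cv2.resize(im[190:250,295:415],None,fx=6,fy=6,interpolation=cv2.INTER_CUBIC)
cv2.imwrite("pics/calt.png",crop)
s=cv2.imread("pics/scene0.png"); 
cv2.imwrite("pics/cals.png",cv2.resize(s[100:210,190:290],None,fx=5,fy=5,interpolation=cv2.INTER_CUBIC))
E
```

```text
((171.9807586669922, 265.9038391113281), (15.100942611694336, 9.021342277526855), 78.69007110595703) [0.4094 0.4149 0.04  ] [np.float64(0.0422), np.float64(0.0251), np.float64(0.0422), np.float64(0.025)] [[0.427, 0.432], [0.433, 0.408], [0.392, 0.398], [0.386, 0.422]]
((146.92306518554688, 242.1153564453125), (8.875203132629395, 14.699555397033691), 33.690067291259766) [0.4744 0.4884 0.04  ] [np.float64(0.0253), np.float64(0.0407), np.float64(0.0254), np.float64(0.0407)] [[0.464, 0.51], [0.499, 0.489], [0.485, 0.467], [0.45, 0.488]]
((220.65170288085938, 228.1573028564453), (8.691983222961426, 14.415971755981445), 32.0053825378418) [0.5181 0.2826 0.04  ] [np.float64(0.0247), np.float64(0.0406), np.float64(0.0248), np.float64(0.0406)] [[0.507, 0.303], [0.542, 0.283], [0.529, 0.262], [0.494, 0.282]]
((172.1896514892578, 211.22415161132812), (8.727681159973145, 14.66993236541748), 68.19859313964844) [0.5634 0.4216 0.04  ] [np.float64(0.0251), np.float64(0.0413), np.float64(0.0252), np.float64(0.0412)] [[0.567, 0.446], [0.583, 0.408], [0.56, 0.398], [0.544, 0.435]]
(386, 220) [ 0.544 -0.172  0.102]
(372, 170) [ 0.703 -0.154  0.   ]
(301, 147) [0.74  0.062 0.11 ]
(210, 153) [0.723 0.314 0.09 ]
```

View pics/calt.png

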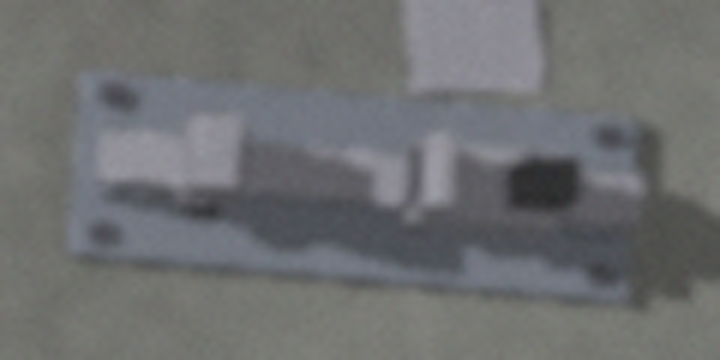

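The crop shows the foot corners at about (82,72), (645,120), (632,303) and (68,252). The fixed jaw is at (215,150), the sliding jaw at (437,168) and the black tab at (543,183), so the caliper's +y points left in the image.

```bash
cat >> h.py <<'E'
E
python3 - <<'E'
from h import *
c=cam("top"); f=lambda p:(np.array(p,float)+.5)/6-.5+[295,190]
P=ray(c,f([(82,72),(645,120),(632,303),(68,252)]),.012)
ym=(P[0]+P[3])/2-(P[1]+P[2])/2; a=np.degrees(np.arctan2(ym[1],ym[0]))
o=P.mean(0); print(P.round(4),np.linalg.norm(ym),np.linalg.norm(P[0]-P[3]),"y-axis ang",a,"o",o)
u=ym/np.linalg.norm(ym);x=np.array([u[1],-u[0],0])
for nm,p,z in(("tab",(543,183),.102),("sl front",(418,165),.1),("sl back",(456,172),.1),("fx front",(243,150),.1),("fx back",(187,147),.1)):
    q=ray(c,f(p),z)[0]; print(nm,q.round(4),"cal x,y",((q-o)@x).round(4),((q-o)@u).round(4))
o=ctrl.get_obs();Kw=cam("wrist");print(o['tool_pos'],o['orientation'],-Kw[1].T@Kw[2],Kw[1][2])
E
```

```text
[[ 0.6033  0.0341  0.012 ]
 [ 0.5856 -0.2387  0.012 ]
 [ 0.4968 -0.2314  0.012 ]
 [ 0.5158  0.0398  0.012 ]] 0.27262620322168457 0.08771160310806633 y-axis ang 86.14241063267865 o [ 0.55040432 -0.09904836  0.012     ]
tab [ 0.5437 -0.1696  0.102 ] cal x,y -0.002 -0.0709
sl front [ 0.5509 -0.1133  0.1   ] cal x,y 0.0015 -0.0142
sl back [ 0.5481 -0.1306  0.1   ] cal x,y -0.0002 -0.0316
fx front [ 0.5561 -0.0338  0.1   ] cal x,y 0.0013 0.0655
fx back [ 0.557  -0.0084  0.1   ] cal x,y 0.0004 0.0909
[ 0.20753254 -0.64183254  0.2256916 ] [-8.99116710e+01  9.71037650e-03  1.79158379e+01] [ 0.13227353 -0.66670744  0.38362371] [ 0.27694375  0.09074236 -0.95659186]
```

Request:
{"method": "step_arm", "body": {"rows": [[[1, 3.2, 5.2, 0.6, 0, 0, 6.8], [1, 3.2, 5.2, 0.6, 0, 0, 6.8], [1, 3.2, 5.2, 0.6, 0, 0, 6.8], [1, 3.2, 5.2, 0.6, 0, 0, 6.8], [1, 3.2, 5.2, 0.6, 0, 0, 6.8], [1, 3.2, 5.2, 0.6, 0, 0, 6.8], [1, 3.2, 5.2, 0.6, 0, 0, 6.8], [1, 3.2, 5.2, 0.6, 0, 0, 6.8], [1, 3.2, 5.2, 0.6, 0, 0, 6.8], [1, 3.2, 5.2, 0.6, 0, 0, 6.8], [1, 0, 0, 0, 0, 0, 0], [1, 0, 0, 0, 0, 0, 0]]]}}

```text
clock: 1.6
tool_pos: [0.5273, -0.122, 0.286]
orientation: [-89.9, 0.0, 85.9]
force: [-0.3, -0.8, -0.9]
opening: 0.0877
```

```bash
python3 - <<'E'
from h import *
o=ctrl.get_obs(); c=cam("wrist"); im=ctrl.snapshot("wrist"); cv2.imwrite("pics/w1.png",im); np.savez("w1.npz",K=c[0],R=c[1],t=c[2])
print(o['clock'],o['tool_pos'],o['orientation'],o['force'])
E
```

```text
1.6 [ 0.52733473 -0.12196996  0.28602211] [-8.99291701e+01  6.51834366e-03  8.59381726e+01] [-0.31401044 -0.8066819  -0.88797632]
```

View pics/w1.png

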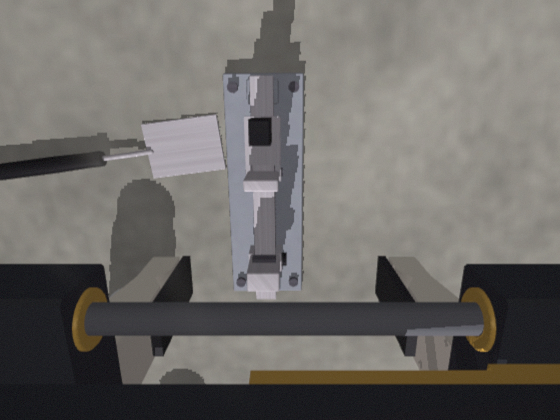

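The wrist view is a half turn round, with world −y up. The foot runs from (224,74) to (302,291), the tab top is at (260,131), the sliding jaw at (262,181) and the fixed jaw at (264,277). I'll enlarge it for the edges.

```bash
python3 - <<'E'
from h import *
im=cv2.imread("pics/w1.png")[65:300,215:315]
im=cv2.rotate(im,cv2.ROTATE_90_CLOCKWISE)
cv2.imwrite("pics/w1c.png",cv2.resize(im,None,fx=3.4,fy=3.4,interpolation=cv2.INTER_CUBIC))
E
```

```text
(no output)
```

View pics/w1c.png

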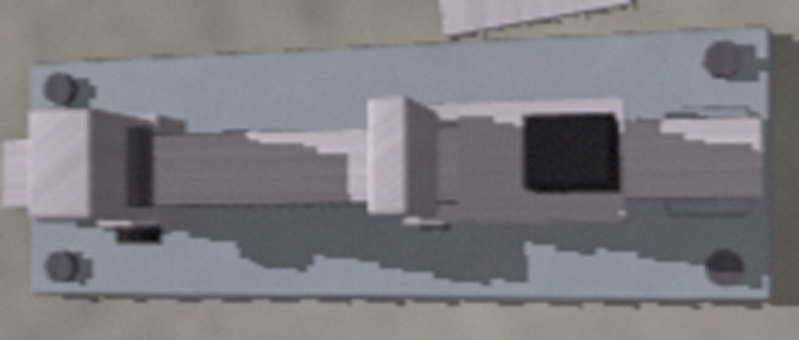

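In the crop the foot corners are (32,65), (768,28), (770,297) and (33,292). The fixed-jaw top spans X 30..92, the sliding-jaw top 367..405, and the tab 525..617 by 113..190. The scraper blade comes close to the foot on the −x/+x side near the tab.

```bash
python3 - <<'E'
from h import *
d=np.load("w1.npz"); c=(d["K"],d["R"],d["t"]); print("cam",-c[1].T@c[2])
f=lambda P:np.array([[215-.35+Y/3.4,299-.35-X/3.4+.0] for X,Y in P])
P=ray(c,f([(32,65),(768,28),(770,297),(33,292)]),.012); print(P.round(4))
L=[np.linalg.norm(P[i]-P[i-1]).round(4) for i in range(4)]
ym=(P[0]+P[3])-(P[1]+P[2]); u=ym/np.linalg.norm(ym); x=np.array([u[1],-u[0],0]); o=P.mean(0)
print(L,"ang",np.degrees(np.arctan2(u[1],u[0])),"o",o)
for n,p,z in(("fx fr a",(92,110),.1),("fx fr b",(92,217),.1),("fx bk",(30,165),.1),("sl fr a",(367,98),.1),("sl fr b",(367,212),.1),("sl bk",(405,155),.1),("tab fr",(525,152),.102),("tab bk",(617,152),.102),("tab L",(570,113),.102),("tab R",(570,190),.102),("beam a",(250,132),.05),("beam b",(250,205),.05),("scr",(445,35),.002),("scr2",(630,3),.002)):
    q=ray(c,f([p]),z)[0]; print(n,q.round(4),"cal",((q-o)@x).round(4),((q-o)@u).round(4))
E
```

```text
cam [ 0.52193985 -0.20128524  0.44394453]
[[ 0.6035  0.0313  0.012 ]
 [ 0.5861 -0.2351  0.012 ]
 [ 0.4989 -0.2296  0.012 ]
 [ 0.5158  0.0372  0.012 ]]
[np.float64(0.0879), np.float64(0.267), np.float64(0.0874), np.float64(0.2673)] ang 86.31747885021599 o [ 0.55108622 -0.099038    0.012     ]
fx fr a [ 0.571  -0.0353  0.1   ] cal 0.0158 0.0649
fx fr b [ 0.5386 -0.033   0.1   ] cal -0.0167 0.0651
fx bk [ 0.5562 -0.0132  0.1   ] cal -0.0004 0.086
sl fr a [ 0.5659 -0.1209  0.1   ] cal 0.0162 -0.0209
sl fr b [ 0.5336 -0.1186  0.1   ] cal -0.0161 -0.0207
sl bk [ 0.5488 -0.1307  0.1   ] cal -0.0003 -0.0318
tab fr [ 0.5465 -0.1642  0.102 ] cal -0.0004 -0.0653
tab bk [ 0.5443 -0.1883  0.102 ] cal -0.001 -0.0895
tab L [ 0.5559 -0.1769  0.102 ] cal 0.0098 -0.0774
tab R [ 0.5352 -0.1754  0.102 ] cal -0.0109 -0.0772
beam a [ 0.5651 -0.0685  0.05  ] cal 0.012 0.0314
beam b [ 0.5407 -0.0667  0.05  ] cal -0.0124 0.0316
scr [ 0.5979 -0.1281  0.002 ] cal 0.0486 -0.026
scr2 [ 0.6014 -0.1925  0.002 ] cal 0.0562 -0.09
```

Request:
{"method": "step_arm", "body": {"rows": [[[1, -0.1, 5.05, -0.7, 0, 0, -3.2], [1, -0.1, 5.05, -0.7, 0, 0, -3.2], [1, -0.1, 5.05, -0.7, 0, 0, -3.2], [1, -0.1, 5.05, -0.7, 0, 0, -3.2], [1, -0.1, 5.05, -0.7, 0, 0, -3.2], [1, -0.1, 5.05, -0.7, 0, 0, -3.2], [1, -0.1, 5.05, -0.7, 0, 0, -3.2], [1, -0.1, 5.05, -0.7, 0, 0, -3.5], [1, 0, 0, 0, 0, 0, 0], [1, 0, 0, 0, 0, 0, 0]]]}}

```text
clock: 2.9
tool_pos: [0.5198, 0.2805, 0.2304]
orientation: [-90.0, 0.0, 60.0]
force: [0.2, 0.0, 0.1]
opening: 0.0875
```

```bash
cat > blk.py <<'E'
from h import *
import sys
o=ctrl.get_obs(); c=cam("wrist"); im=ctrl.snapshot("wrist"); cv2.imwrite(f"pics/{sys.argv[1]}.png",im)
print(o['clock'],o['tool_pos'],o['orientation'],o['force'])
g=im.min(2); m=(g>float(sys.argv[2])).astype(np.uint8)
for k in cv2.findContours(m,0,1)[0]:
    if cv2.contourArea(k)<400: continue
    r=cv2.minAreaRect(k); b=cv2.boxPoints(r); P=ray(c,b,.040); e=[P[i]-P[i-1] for i in range(4)]
    print(np.round(r[0],1),ray(c,r[0],.04)[0].round(4),[(np.linalg.norm(v).round(4),np.degrees(np.arctan2(v[1],v[0])).round(1)) for v in e])
E
python3 blk.py w2 190
```

```text
2.9 [0.51980184 0.28051613 0.23036527] [-8.99923876e+01  4.36261461e-02  5.99682105e+01] [0.16158216 0.0416484  0.07450506]
[441.  243.7] [0.411 0.413 0.04 ] [(np.float64(0.03), np.float64(-78.9)), (np.float64(0.0456), np.float64(-165.5)), (np.float64(0.0292), np.float64(102.6)), (np.float64(0.0464), np.float64(15.4))]
[286. 187.] [0.5184 0.2825 0.04  ] [(np.float64(0.0279), np.float64(-121.0)), (np.float64(0.0443), np.float64(150.0)), (np.float64(0.0279), np.float64(61.1)), (np.float64(0.0453), np.float64(-30.0))]
```

View pics/w2.png

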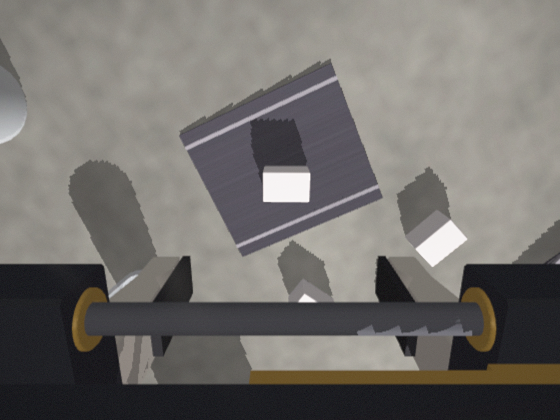

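The block is centred at (286,187), aligned with the gripper, at (0.518, 0.2825). Its measured size is 28 x 45 mm, which fits. Descending to grasp it across the 46 mm.

Request:
{"method": "step_arm", "body": {"rows": [[[1, -0.14, 0.2, -4, 0, 0, 0.5], [1, 0, 0, -5, 0, 0, 0], [1, 0, 0, -5, 0, 0, 0], [1, 0, 0, -4, 0, 0, 0], [1, 0, 0, -2, 0, 0, 0], [1, 0, 0, -1.8, 0, 0, 0], [1, 0, 0, 0, 0, 0, 0], [-1, 0, 0, 0, 0, 0, 0], [-1, 0, 0, 0, 0, 0, 0], [-1, 0, 0, 0, 0, 0, 0], [-1, 0, 0, 0, 0, 0, 0], [-1, 0, 0, 0, 0, 0, 0]]]}}

```text
clock: 4.45
tool_pos: [0.5183, 0.2839, 0.0128]
orientation: [-90.0, -0.0, 60.5]
force: [-1.0, -0.2, 1.1]
opening: 0.0455
```

Request:
{"method": "step_arm", "body": {"rows": [[[-1, 0, 0, 2, 0, 0, 0], [-1, 0, 0, 4, 0, 0, 0], [-1, 0, 0, 5, 0, 0, 0], [-1, 0, 0, 4, 0, 0, 0], [-1, 0.5, -4.9, 0, 0, 0, 3.7], [-1, 0.5, -4.9, 0, 0, 0, 3.7], [-1, 0.5, -4.9, 0, 0, 0, 3.7], [-1, 0.5, -4.9, 0, 0, 0, 3.7], [-1, 0.5, -4.9, 0, 0, 0, 3.7], [-1, 0.5, -4.9, 0, 0, 0, 3.7], [-1, 0.5, -4.9, 0, 0, 0, 3.6], [-1, 0, 0, 0, 0, 0, 0]]]}}

```text
clock: 5.95
tool_pos: [0.5529, -0.062, 0.1622]
orientation: [-90.0, 0.0, 86.1]
force: [-0.1, -0.0, -1.1]
opening: 0.046
```

```bash
python3 - <<'E'
from h import *
o=ctrl.get_obs(); print(o['clock'],o['tool_pos'],o['orientation'],o['force'],o['opening'])
im=ctrl.snapshot("wrist"); cv2.imwrite("pics/w3.png",im)
E
```

```text
5.95 [ 0.55290426 -0.06199076  0.16221993] [-8.99536128e+01  1.67455520e-02  8.61409848e+01] [-0.09386727 -0.04979603 -1.07621556] 0.046019745692079866
```

View pics/w3.png

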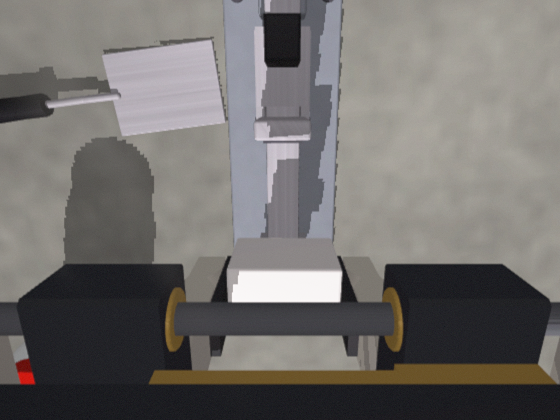

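The block hangs level at (284,275), over the beam (u 268–299) and clear of both jaws. Lowering it.

Request:
{"method": "step_arm", "body": {"rows": [[[-1, 0, 0.1, -3, 0, 0, 0.1], [-1, 0, 0, -3, 0, 0, 0], [-1, 0, 0, -2, 0, 0, 0], [-1, 0, 0, -1, 0, 0, 0], [-1, 0, 0, -0.5, 0, 0, 0], [-1, 0, 0, -0.3, 0, 0, 0], [-1, 0, 0, -0.3, 0, 0, 0], [-1, 0, 0, 0, 0, 0, 0]]]}}

```text
clock: 7.0
tool_pos: [0.5534, -0.0582, 0.0618]
orientation: [-90.0, -0.0, 86.4]
force: [0.6, -0.0, -0.8]
opening: 0.0456
```

Request:
{"method": "step_arm", "body": {"rows": [[[-1, 0, 0, -0.1, 0, 0, 0], [-1, 0, 0, -0.1, 0, 0, 0], [-1, 0, 0, 0, 0, 0, 0], [-1, 0, 0, 0, 0, 0, 0]]]}}

```text
clock: 7.5
tool_pos: [0.5533, -0.0582, 0.0596]
orientation: [-90.0, -0.0, 86.4]
force: [0.6, -0.2, -0.3]
opening: 0.046
```

Request:
{"method": "step_arm", "body": {"rows": [[[-1, 0, 0, -0.05, 0, 0, 0], [-1, 0, 0, 0, 0, 0, 0]]]}}

```text
clock: 7.75
tool_pos: [0.5533, -0.0582, 0.059]
orientation: [-90.0, 0.0, 86.4]
force: [-0.7, -1.4, -0.9]
opening: 0.0458
```

Request:
{"method": "step_arm", "body": {"rows": [[[-1, 0, 0, -0.05, 0, 0, 0], [-1, 0, 0, 0, 0, 0, 0]]]}}

```text
clock: 8.0
tool_pos: [0.5533, -0.0582, 0.0588]
orientation: [-90.0, 0.0, 86.4]
force: [-1.1, 1.3, 2.6]
opening: 0.0454
```

Contact with the beam. Releasing, then raising.

Request:
{"method": "step_arm", "body": {"rows": [[[0.2, 0, 0, 0, 0, 0, 0], [0.6, 0, 0, 0, 0, 0, 0], [0.9, 0, 0, 0, 0, 0, 0], [0.9, 0, 0, 0, 0, 0, 0], [0.9, 0, 0, 2, 0, 0, 0], [0.9, 0, 0, 4, 0, 0, 0], [0.9, 0, 0, 5, 0, 0, 0], [0.9, 0, 0, 5, 0, 0, 0], [0.9, 0, 0, 0, 0, 0, 0], [0.9, 0, 0, 0, 0, 0, 0]]]}}

```text
clock: 9.25
tool_pos: [0.5529, -0.0581, 0.2184]
orientation: [-90.0, -0.0, 86.4]
force: [-0.6, 0.3, -0.7]
opening: 0.0833
```

```bash
cat > chk.py <<'E'
from h import *
import sys
o=ctrl.get_obs(); c=cam("wrist"); im=ctrl.snapshot("wrist"); cv2.imwrite(f"pics/{sys.argv[1]}.png",im)
np.savez(f"{sys.argv[1]}.npz",K=c[0],R=c[1],t=c[2])
print(o['clock'],o['tool_pos'],o['orientation'],o['force'])
O=np.array([.5511,-.099,0]);a=np.radians(86.3);u=np.array([np.cos(a),np.sin(a),0]);x=np.array([u[1],-u[0],0])
m=(im.min(2)>float(sys.argv[2])).astype(np.uint8)
for k in cv2.findContours(m,0,1)[0]:
    if cv2.contourArea(k)<300: continue
    r=cv2.minAreaRect(k); P=ray(c,cv2.boxPoints(r),.086)-O; q=ray(c,r[0],.086)[0]-O
    print(np.round(r[0],1),"cal",(q@x).round(4),(q@u).round(4),[(np.linalg.norm(v).round(4),np.degrees(np.arctan2(v@u,v@x)).round(1)) for v in (P[i]-P[i-1] for i in range(4))])
E
python3 chk.py w4 190
```

```text
9.25 [ 0.55294658 -0.05813914  0.21835789] [-9.00027203e+01 -2.73514695e-02  8.64118007e+01] [-0.64888166  0.34882384 -0.72314323]
[283.5 200. ] cal -0.0008 0.0396 [(np.float64(0.0289), np.float64(-91.1)), (np.float64(0.0445), np.float64(-179.9)), (np.float64(0.0289), np.float64(91.4)), (np.float64(0.0457), np.float64(0.1))]
```

View pics/w4.png

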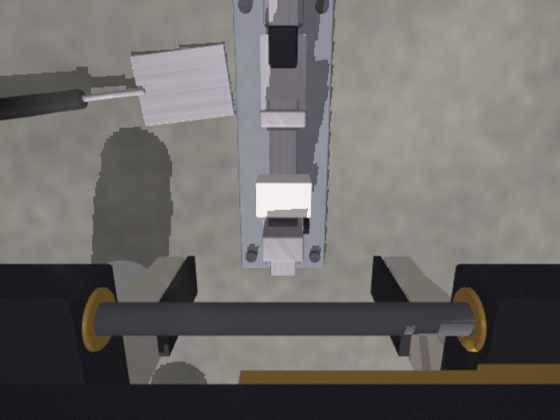

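The block stands at (283,197), square and about 10 mm short of the fixed jaw: caliper x −0.8 mm, y 39.6 mm, turned less than 1.5°. Next, shut the fingers behind the tab and push from there.

Request:
{"method": "step_arm", "body": {"rows": [[[-1, -0.2, -4.1, 0, 0, 0, 0], [-1, -0.3, -4.2, 0, 0, 0, 0], [-1, -0.3, -4.2, 0, 0, 0, 0], [-1, -0.3, -4.2, 0, 0, 0, 0], [-1, 0, 0, 0, 0, 0, 0], [-1, 0, 0, -5, 0, 0, 0], [-1, 0, 0, -5, 0, 0, 0], [-1, 0, 0, -3.5, 0, 0, 0], [-1, 0, 0, -1.6, 0, 0, 0], [-1, 0, 0, 0, 0, 0, 0], [-1, 0, 0, 0, 0, 0, 0]]]}}

```text
clock: 10.68
tool_pos: [0.5433, -0.2252, 0.0689]
orientation: [-90.1, 0.0, 86.5]
force: [-0.1, 0.2, -0.4]
opening: 0.0006
```

Request:
{"method": "step_arm", "body": {"rows": [[[-1, 0.05, 0.8, 0, 0, 0, 0], [-1, 0.05, 0.8, 0, 0, 0, 0], [-1, 0.02, 0.3, 0, 0, 0, 0], [-1, 0.02, 0.3, 0, 0, 0, 0], [-1, 0.02, 0.3, 0, 0, 0, 0], [-1, 0.02, 0.3, 0, 0, 0, 0]]]}}

```text
clock: 11.42
tool_pos: [0.5441, -0.1972, 0.0675]
orientation: [-90.0, 0.0, 86.4]
force: [-0.6, -4.6, 0.5]
opening: 0.0004
```

Request:
{"method": "step_arm", "body": {"rows": [[[-1, 0.02, 0.3, 0, 0, 0, 0], [-1, 0.02, 0.3, 0, 0, 0, 0], [-1, 0.02, 0.3, 0, 0, 0, 0], [-1, 0.02, 0.3, 0, 0, 0, 0]]]}}

```text
clock: 11.92
tool_pos: [0.5448, -0.1851, 0.0675]
orientation: [-90.0, 0.0, 86.4]
force: [0.3, -2.7, -0.7]
opening: 0.0004
```

Request:
{"method": "step_arm", "body": {"rows": [[[-1, 0.02, 0.3, 0, 0, 0, 0], [-1, 0.02, 0.3, 0, 0, 0, 0], [-1, 0.02, 0.3, 0, 0, 0, 0], [-1, 0.02, 0.3, 0, 0, 0, 0], [-1, 0.02, 0.3, 0, 0, 0, 0], [-1, 0.02, 0.3, 0, 0, 0, 0], [-1, 0.02, 0.3, 0, 0, 0, 0], [-1, 0.02, 0.3, 0, 0, 0, 0]]]}}

```text
clock: 12.92
tool_pos: [0.5464, -0.161, 0.0675]
orientation: [-90.0, -0.0, 86.4]
force: [-0.6, -2.6, -1.6]
opening: 0.0004
```

Request:
{"method": "step_arm", "body": {"rows": [[[-1, 0.01, 0.15, 0, 0, 0, 0], [-1, 0.01, 0.15, 0, 0, 0, 0], [-1, 0.01, 0.15, 0, 0, 0, 0], [-1, 0.01, 0.15, 0, 0, 0, 0], [-1, 0.01, 0.15, 0, 0, 0, 0], [-1, 0, 0, 0, 0, 0, 0]]]}}

```text
clock: 13.68
tool_pos: [0.5469, -0.1535, 0.0675]
orientation: [-90.0, -0.0, 86.4]
force: [-0.6, -2.3, -2.4]
opening: 0.0005
```

```bash
python3 chk.py w5 190
```

```text
13.675 [ 0.54693338 -0.15353208  0.06753057] [-8.99943892e+01 -8.47864176e-03  8.64243748e+01] [-0.58853226 -2.31637802 -2.44010907]
[114.3 273.4] cal 0.0703 -0.0647 [(np.float64(0.0069), np.float64(-92.8)), (np.float64(0.0312), np.float64(-172.2)), (np.float64(0.0068), np.float64(90.6)), (np.float64(0.0316), np.float64(7.9))]
[102.7 222.2] cal 0.0719 -0.0873 [(np.float64(0.0366), np.float64(-101.4)), (np.float64(0.0803), np.float64(-178.5)), (np.float64(0.0356), np.float64(87.8)), (np.float64(0.0863), np.float64(1.5))]
[264.7 186. ] cal 0.0068 -0.1023 [(np.float64(0.056), np.float64(-90.5)), (np.float64(0.0043), np.float64(-179.4)), (np.float64(0.056), np.float64(90.0)), (np.float64(0.0048), np.float64(0.7))]
```

View pics/w5.png

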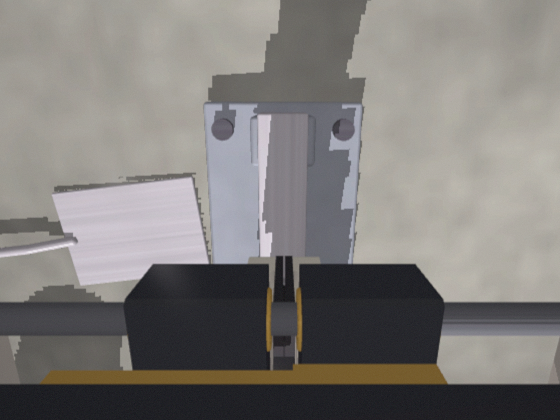

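That view from behind the tab only shows the fingers on it, at (284,265); the block is hidden. I'll carry on by force in small steps.

Request:
{"method": "step_arm", "body": {"rows": [[[-1, 0.01, 0.1, 0, 0, 0, 0], [-1, 0.01, 0.1, 0, 0, 0, 0], [-1, 0, 0.1, 0, 0, 0, 0], [-1, 0.01, 0.1, 0, 0, 0, 0], [-1, 0, 0, 0, 0, 0, 0]]]}}

```text
clock: 14.35
tool_pos: [0.5472, -0.1496, 0.0675]
orientation: [-90.0, -0.0, 86.4]
force: [-1.7, -2.8, -0.9]
opening: 0.0003
```

Request:
{"method": "step_arm", "body": {"rows": [[[-1, 0.01, 0.05, 0, 0, 0, 0], [-1, 0, 0.05, 0, 0, 0, 0], [-1, 0, 0, 0, 0, 0, 0]]]}}

```text
clock: 14.72
tool_pos: [0.5472, -0.1492, 0.0675]
orientation: [-90.0, 0.0, 86.4]
force: [-0.6, -6.1, -2.2]
opening: 0.0005
```

Request:
{"method": "step_arm", "body": {"rows": [[[-1, 0.01, 0.05, 0, 0, 0, 0], [-1, 0, 0.05, 0, 0, 0, 0], [-1, 0, 0, 0, 0, 0, 0]]]}}

```text
clock: 15.1
tool_pos: [0.5472, -0.1488, 0.0675]
orientation: [-90.0, 0.1, 86.4]
force: [-0.4, -10.1, -2.6]
opening: 0.0004
```

The force rise is a steep 4 N over 0.4 mm, so the block is nipped with about 7 N on the pad. Hold briefly, then back off.

Request:
{"method": "step_arm", "body": {"rows": [[[-1, 0, 0, 0, 0, 0, 0], [-1, 0, 0, 0, 0, 0, 0], [-1, 0, 0, 0, 0, 0, 0], [-1, 0, 0, 0, 0, 0, 0]]]}}

```text
clock: 15.6
tool_pos: [0.5472, -0.1488, 0.0675]
orientation: [-90.0, 0.1, 86.4]
force: [-1.2, -9.4, -2.5]
opening: 0.0005
```

Request:
{"method": "step_arm", "body": {"rows": [[[-1, 0, -0.05, 0, 0, 0, 0], [-1, 0, -0.05, 0, 0, 0, 0], [-1, 0, -0.1, 0, 0, 0, 0], [-1, -0.02, -0.3, 0, 0, 0, 0], [-1, -0.1, -1.5, 0, 0, 0, 0], [-1, -0.1, -2, 0, 0, 0, 0], [-1, 0, 0, 4, 0, 0, 0], [-1, 0, 0, 5, 0, 0, 0], [-1, 0, 0, 6, 0, 0, 0], [-1, 0, 3, 2, 0, 0, 0], [-1, 0.4, 5, 0, 0, 0, 0], [-1, 0.4, 5, 0, 0, 0, 0]]]}}

```text
clock: 17.1
tool_pos: [0.5535, -0.0579, 0.2382]
orientation: [-90.1, -0.0, 86.3]
force: [1.5, 0.8, -0.4]
opening: -0.0001
```

Request:
{"method": "step_arm", "body": {"rows": [[[-1, 0, 0, 0, 0, 0, 0], [-1, 0, 0, 0, 0, 0, 0], [-1, 0, 0, 0, 0, 0, 0]]]}}

```text
clock: 17.48
tool_pos: [0.5532, -0.059, 0.2374]
orientation: [-90.0, 0.0, 86.3]
force: [-1.4, -0.2, 0.0]
opening: 0.0001
```

```bash
python3 chk.py w6 190; python3 -c "
import cv2;im=cv2.imread('pics/w6.png');cv2.imwrite('pics/w6c.png',cv2.resize(im[0:300,190:380],None,fx=2,fy=2,interpolation=cv2.INTER_CUBIC))"
```

```text
17.475 [ 0.55319293 -0.05904477  0.23744693] [-8.99841652e+01  8.80233399e-03  8.63372372e+01] [-1.43631331 -0.17285804  0.02234694]
[282.5 243.5] cal 0.0003 0.0846 [(np.float64(0.0224), np.float64(-90.8)), (np.float64(0.0314), np.float64(-180.0)), (np.float64(0.0224), np.float64(90.8)), (np.float64(0.032), np.float64(0.0))]
[284.  203.5] cal -0.001 0.0469 [(np.float64(0.03), np.float64(-91.1)), (np.float64(0.045), np.float64(-180.0)), (np.float64(0.03), np.float64(91.3)), (np.float64(0.0462), np.float64(0.0))]
[282. 179.] cal 0.0008 0.0251 [(np.float64(0.0105), np.float64(-90.9)), (np.float64(0.0325), np.float64(-180.0)), (np.float64(0.0105), np.float64(90.8)), (np.float64(0.0328), np.float64(0.0))]
[162.5  91.1] cal 0.0965 -0.0465 [(np.float64(0.0516), np.float64(-90.4)), (np.float64(0.1095), np.float64(-172.8)), (np.float64(0.0504), np.float64(95.9)), (np.float64(0.1152), np.float64(7.5))]
[283.   43.5] cal -0.0 -0.0816 [(np.float64(0.0618), np.float64(-90.6)), (np.float64(0.0195), np.float64(-179.9)), (np.float64(0.0618), np.float64(90.6)), (np.float64(0.0208), np.float64(0.1))]
```

View pics/w6c.png

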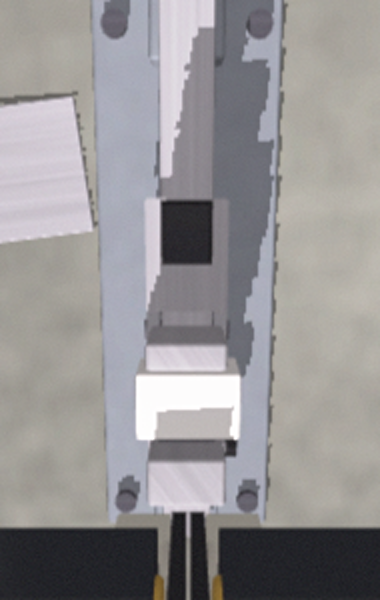

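The picture shows the block at crop (188,405), square and centred, against both jaws at (186,357) and (186,480). The arm is clear.

```bash
python3 -c "
from plant import ctrl; print(ctrl.close_job())"
```

```text
the job is handed in; nothing more can be done
None
```

The block is on the caliper's beam, nipped between both jaws. I handed the job in at about 17.5 s of the 58 s allowed. No verdict is reported, so the outcome rests on my own checks.

- **Placing:** I gripped the block across its 46 mm, set it on the beam about 10 mm short of the fixed jaw, and let go. A wrist picture then showed it about 1 mm off the middle line and square to within 1.5°.
- **Nipping:** I pushed the thumb tab from behind with the fingers shut, until the push force rose from about 3 N to about 10 N. Taking off the drag, that is roughly 7 N on the pad, or about 0.021 rad of rock by the given spring figures. I held it there for about half a second and backed off.
- **Last check:** The final wrist picture shows the block about 1 mm off the middle line, square to within 1.3°, and against both jaws. The arm is well clear. The jar, scraper and beaker were never approached.

I could not measure the grip left after letting go. I expect about 3 N, the carriage's own drag. The jaw's rock was not measured directly either. One picture, taken while pushing, did not show the block, so I did the final closing by force alone.

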